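# Gauge the depth of a trial hinge bore

## Task

The jig has just bored a trial hinge cup and its depth has to be checked. Swing the handle of the toggle clamp over until it locks and holds the wooden strip down in its nest; then lift the dial depth gauge out of its stand and hold it upright on the strip over the big hinge bore with the pencil lines: plunger down in the middle of the bore, foot flat on the wood, bridging the bore along the length of the strip. Press lightly, about 8 N and never over 30 N, and finish like that, still gripping the gauge and holding it there, with the clamp locked. Keep the gauge upright all the way and leave the other things on the table where they are.

Things in the scene. Friction and masses are not known exactly. Their poses are not given: they have to be found in the camera images.
- nest: Gauging nest, fixed: brown wooden plate 150 (x) x 350 (y) x 18 mm with aluminium fences and steel stops 12 mm high round the strip, and a steel toggle clamp at its +y end. Origin: underside of the plate, 12 mm short of its middle in y; x across, y along the plate towards the clamp, z up.
- strip: Loose pale-wood trial strip, 80 (x) x 210 (y) x 19 mm, in the nest with about 1.5 mm play, long side along the nest's y. Origin: centre of its underside; z up. Bores are blind, 12.5 mm deep: the 35 mm hinge bore near the -x edge with an 8 mm dowel hole either side, and a 20 mm bore nearer the clamp (of no concern).
- bore (a point): Centre of the mouth of the 35 mm hinge bore, level with the strip's top face (37 mm above the table); pencil centre lines run up to it. Axes as the strip's.
- clamp_handle (a joint): Handle of the toggle clamp, angle relative to the clamp's arm, rad: 0 open (as found: handle upright, arm raised), about 2.67 dead centre, 2.745 at the stop, locked. Past dead centre it stays locked by itself; open it stays up by friction.
- clamp_grip (a point): Middle of the black plastic handle grip: 16 mm wide along the nest's x, 18 mm thick, its length along this point's y, ending about 28 mm further along +y. Pinched along the nest's x, the handle turns stiffly between the fingers and may lag; the last part goes best by pressing down on the level grip with closed fingers. It needs under 20 N.
- clamp_lock (a point): Fixed point where clamp_grip lies when the clamp is locked (grip level, along nest y). The handle swings in the nest's y-z plane, away from the strip (+y) and down. In the nest frame (y, z in mm) clamp_grip goes from (118, 155) open through (139, 158), (157, 155), (172, 147), (183, 132), (192, 113), (196, 95) to (199, 79) locked.
- clamp_tip: Rubber tip (17 mm) of the clamp arm's spindle; with the clamp locked it presses the +y end of the strip down with about 10 N. It gives way by up to 5 mm, 7 N/mm.
- gauge: Loose dial depth gauge, 0.2 kg, upright in its stand. Origin: centre of the underside of its foot; z up, y along the foot, dial faces -x. Foot 20 (x) x 80 (y) x 8 mm, 12 mm neck, aluminium case 26 to 74 mm above the underside, 44 mm wide in y with flat sides, 20 thick in x (24 over the dial); cap on top to 86 mm. Take it by the case's flat sides, along y.
- plunger_tip (a point): Ball tip (8 mm) of the gauge's sprung plunger; it hangs 18 mm below the underside of the foot, on the gauge's z axis, when free.
- plunger (a joint): How far the plunger is pushed up into the foot, m: 0 free, 0.018 flush with the foot; about 0.0055 when the foot is flat over the 12.5 mm bore. Spring 0.6 N when free, plus 0.12 N per mm. The needle shows it, 20 mm a turn.
- stand: Fixed dark wooden block, 60 (x) x 110 (y) x 32 mm, with a 14 mm hole for the plunger, 26 mm deep, and two ribs 4 mm high beside the foot. Origin: centre of its underside.
- tape_measure: Bystander: yellow tape measure, 31x74x58 mm, on the table; origin: underside.
- masking_tape: Bystander: roll of masking tape lying flat, 110 mm across, 24 high, on the table; origin: underside.
- sanding_block: Bystander: cork sanding block, 60x112x32 mm, on the table; origin: underside.
- carpenter_pencil: Bystander: red carpenter pencil, 170 mm long, 8 thick, on the table; origin: underside.
- screwdriver: Bystander: screwdriver with a red handle, 208 mm long, on the table; origin: underside.
- offcut_red: Bystander: red-painted wooden offcut, 45x90x22 mm, on the table; origin: underside.
- offcut_red2: Bystander: red-painted wooden offcut, 40x100x20 mm, on the table; origin: underside.
There are look-alikes about, which are no part of the job. Leave any blue or green look-alike of the gauge alone.

How it is judged:
On the way, in this order (a step that is already met when the one before it is completed fails the run):
1. the clamp is locked past dead centre with its rubber tip pressing on the strip (value of joint clamp_handle above 2.7 rad and contact force between clamp_tip and strip above 4 N), for 0.2 s.
2. the gauge is in the gripper, upright and clear of its stand, the clamp still locked (all of step 1 and height (world z) of gauge above 0.06 m and contact force between gauge and stand below 0.05 N and contact force between the fingers and gauge above 1 N and angle between gauge's own z axis and vertical below 0.2 rad), for 0.2 s.
At the end, for the whole second after the job is handed in: Clamp locked (over 2.70 rad), tip on strip over 4 N; gauge gripped, still, pressed on the strip with 3 to 20 N, plunger within 9 mm of the bore axis and in by 4.5 to 6.5 mm, foot within 1 mm of the face, upright within 2 deg, along the strip within 8.5 deg; bystanders within 20 mm (all of step 1 and horizontal distance between plunger_tip and bore below 0.009 m and value of joint plunger between 0.0045 and 0.0065 m and z of gauge in the frame of bore between -0.0015 and 0.001 m and angle between gauge's own z axis and vertical below 0.035 rad and angle between the y axis of gauge and the y axis of strip, either way round below 0.15 rad and contact force between gauge and strip between 3 and 20 N and contact force between the fingers and gauge above 2 N and linear speed of gauge below 0.02 m/s and distance of each of tape_measure, masking_tape, sanding_block, carpenter_pencil, screwdriver, offcut_red, offcut_red2 from where it was at the start of the episode below 0.02 m); the arm keeps its last pose, push and grip.
It fails at once if the gauge is pressed on the strip with over 30 N (contact force between gauge and strip above 30 N).
It fails at once if the gauge is tipped over by more than 25 degrees (angle between gauge's own z axis and vertical above 0.44 rad).
It fails at once if a bystander is moved by more than 20 mm (distance of any of tape_measure, masking_tape, sanding_block, carpenter_pencil, screwdriver, offcut_red, offcut_red2 from where it was at the start of the episode above 0.02 m).
It also fails if it takes over 67 s, if anything falls off the work surface, if the arm or the gripper's body presses on something with over 40 N, if the wrist force passes 120 N, or if a joint passes its speed limit or range.

## Robot

A 7-joint arm with a two-finger parallel gripper is mounted at the origin on a cart in front of the work surface, level with it; the furniture and walls round the work are solid. World frame = base frame: x ahead of the robot, y to its left, z up, the work surface at z = 0. Lengths are in m, angles in rad, forces in N, time in s.
With the tool pointing down it reaches from about 0.425 to 0.875 m from the base axis. Payload 4.7 kg.
Tool frame: the origin (TCP) lies midway between the tips of the shut fingers; the grasp point (between the pads) lies 19 mm behind it; z points along the fingers, y is the line along which they close (so a half turn about z gives the same grasp; the last joint's range is limited). The gripper opens to 87 mm and grips with 3 to 60 N. Pads are 19 mm wide; open, the fingers measure 117 mm over their backs; the gripper's body (75 mm by 190 mm) begins 51 mm behind the grasp point.
Start: joints at [1.27, 0.321, -0.07, 1.45, 0.023, 1.371, -0.057], TCP at [0.201, -0.618, 0.223] pointing down, gripper open.
Joint ranges: [-2.86, 2.86], [-0.3, 2.09], [-1.38, 1.24], [0.06, 2.45], [-1.56, 4.7], [0.09, 2.05], [-2.69, 2.69]. Speed limits (rad/s): [2.57, 2.57, 3.14, 3.14, 3.14, 3.14, 3.14].

## Interface

Orientations are given as a unit quaternion [x, y, z, w].
In Python, from plant import ctrl gives the robot as it stands. Calls block until the motion is done:
- ctrl.move_ptp(position, orientation): joint-space move of the TCP to a pose.
- ctrl.move_linear(position, orientation=None, velocity=0.15): straight line of the TCP; orientation=None keeps the orientation; velocity is the mean speed in m/s.
- ctrl.movej(angles): joint-space move.
- ctrl.ungrasp() and ctrl.clamp(): open the fingers fully, or close them until they stop; the grip force is fixed at half the most.
- ctrl.dwell(seconds).
- ctrl.solve_ik(position, orientation): joint angles nearest the present ones, or None.
- ctrl.camera(name): name is "scene" or "top"; returns a dict with "pixels" (420x560x3 uint8, blue, green, red), "camera_matrix" (3x3 intrinsics, pixels), "k1" (the pictures are not rectified: a ray, as slopes to the right and down, at radius r is drawn at 1 + k1 r^2 times it, then the intrinsics apply), "position" and "rotation" of the camera in the world. Camera axes: x right, y up, looking along -z (the intrinsics and any distortion apply to the point x, -y, -z); pixel columns grow to the right and rows downward; lengths in m; the calibration is good to about 2 mm. A picture is of the moment at which its call begins. There is no depth.
A pose or a line that the arm cannot do raises ctrl.MotionError and nothing moves.
- ctrl.hand_in(): hands the job in; it is judged then, once.
Readings, each from a call of its own:
- ctrl.current_t(): time.
- ctrl.current_joint_pos(): joint angles.
- ctrl.current_qd(): joint speeds.
- ctrl.current_joint_torque(): joint torques, N m.
- ctrl.current_position(): TCP position.
- ctrl.current_tcp_rot(): TCP orientation.
- ctrl.current_wrist_force(): force on the tool from outside, world axes, zero at the start.
- ctrl.current_moment(): the same for the moment, N m.
- ctrl.current_finger_gap(): opening from 0.0 (shut) to 1.0 (fully open).
- ctrl.current_gripper_force(): force on a finger pad.
Only numpy, scipy, OpenCV 4.12 (cv2) and the standard library are available. Lean on these libraries where they do the work, as an engineer would, in place of code of your own. Each camera call takes 0.05 s, during which the arm holds its last target. There are 200 camera calls.

## Working session

There is one attempt and no reset: what is moved stays moved. The work goes in short steps, each a Python script; the robot and the scene stay as the last script left them, time stands still between calls to the robot, and variables do not carry over. Pictures are saved under pics/ and viewed, at most 10 in all, crops included, and the job is handed in when it is done.

```bash
ls; mkdir -p pics
cat > h.py <<'E'
import numpy as np, cv2
from plant import ctrl
def snap(n):
    c=ctrl.camera(n); np.savez(f'{n}.npz',**{k:np.array(v) for k,v in c.items()}); return c
def load(n): return dict(np.load(f'{n}.npz'))
def dist(c): return np.array([float(c['k1']),0,0,0.])
def R(c):
    r=np.array(c['rotation'])
    if r.size==4:
        from scipy.spatial.transform import Rotation as Ro
        r=Ro.from_quat(r).as_matrix()
    return r.reshape(3,3)
def px2w(c,uv,z):
    p=cv2.undistortPoints(np.array(uv,float).reshape(-1,1,2),np.array(c['camera_matrix']),dist(c)).reshape(-1,2)
    d=np.c_[p[:,0],-p[:,1],-np.ones(len(p))]@R(c).T
    o=np.array(c['position']); s=(z-o[2])/d[:,2]
    return o+d*s[:,None]
def w2px(c,P):
    q=(np.array(P,float).reshape(-1,3)-np.array(c['position']))@R(c)
    q=q*[1,-1,-1]
    return cv2.projectPoints(q,np.zeros(3),np.zeros(3),np.array(c['camera_matrix']),dist(c))[0].reshape(-1,2)
E
python3 - <<'E'
from h import *
for n in('scene','top'):
    c=snap(n); cv2.imwrite(f'pics/{n}0.png',cv2.resize(c['pixels'],(800,600),interpolation=cv2.INTER_CUBIC)); print(c['camera_matrix'],c['k1'],c['position'],c['rotation'])
print(ctrl.current_t(),ctrl.current_tcp_rot())
E
```

```text
pics
[[530.25526648   0.         281.66601445]
 [  0.         530.25526648 209.40219565]
 [  0.           0.           1.        ]] -0.1563986038845647 [-0.3040665  -0.89461498  0.92943287] [ 0.42177316 -0.1816415  -0.34817004  0.81724622]
[[381.40647318   0.         280.32952925]
 [  0.         381.40647318 210.96462351]
 [  0.           0.           1.        ]] -0.033101546473979206 [ 0.30735565 -0.07540474  1.10437487] [-0.07168894  0.07739122  0.73918769 -0.66518633]
0.1 [ 9.87635890e-01  1.56763035e-01 -1.77887101e-04 -8.17734357e-04]
```

View pics/top0.png

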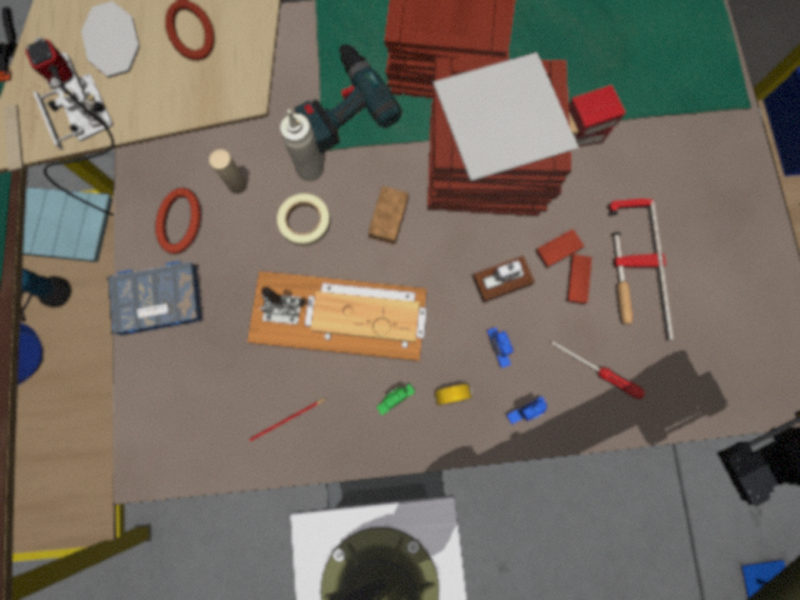

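View pics/scene0.png

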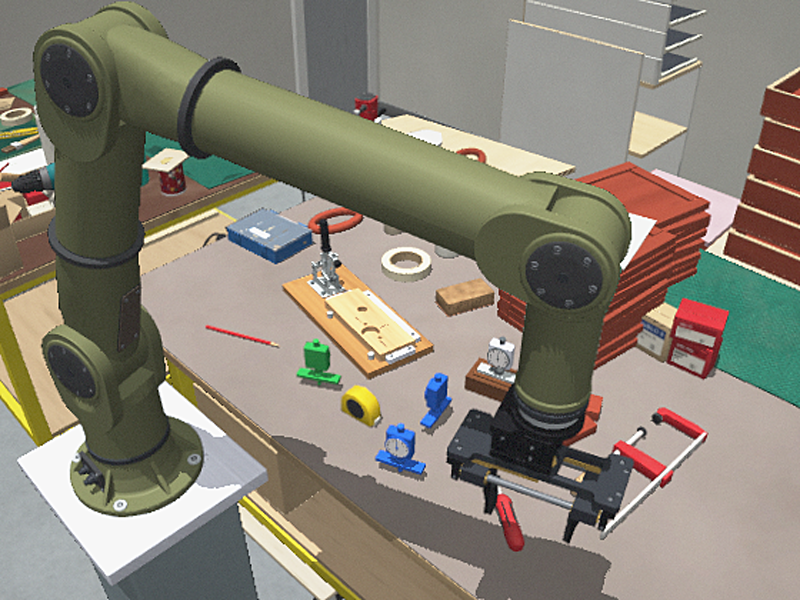

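The top view shows the nest centred near (340,315), with its clamp end at (280,300) on the left. A silver gauge stands in a dark stand at (503,277). The look-alikes are blue at (500,347) and (527,410), and green at (395,398). The silver gauge in the dark stand fits the description, so I'll enlarge it to confirm.

Run:
```python
from h import *
t=load('top')['pixels']; s=load('scene')['pixels']
def cr(i,x,y,w,h,k): return cv2.resize(i[y:y+h,x:x+w],None,fx=k,fy=k,interpolation=cv2.INTER_CUBIC)
o=np.zeros((600,800,3),np.uint8)
a=cr(t,165,180,140,80,5);o[:400,:700]=a
b=cr(t,325,173,60,48,4);o[405:597,:240]=b
b=cr(s,320,225,56,48,4);o[405:597,250:474]=b
cv2.imwrite('pics/c1.png',o)
o=cr(s,190,145,120,120,5);cv2.imwrite('pics/c2.png',o)
```

```text
(no output)
```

View pics/c1.png

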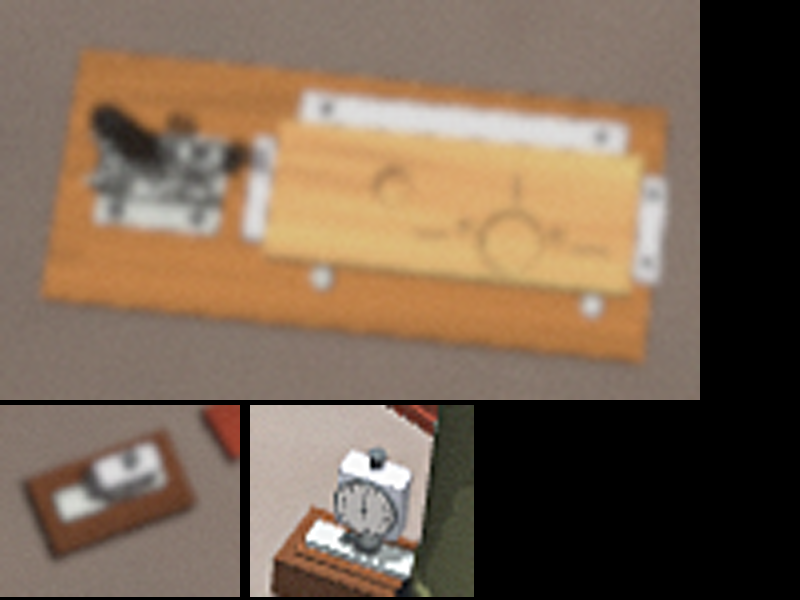

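View pics/c2.png

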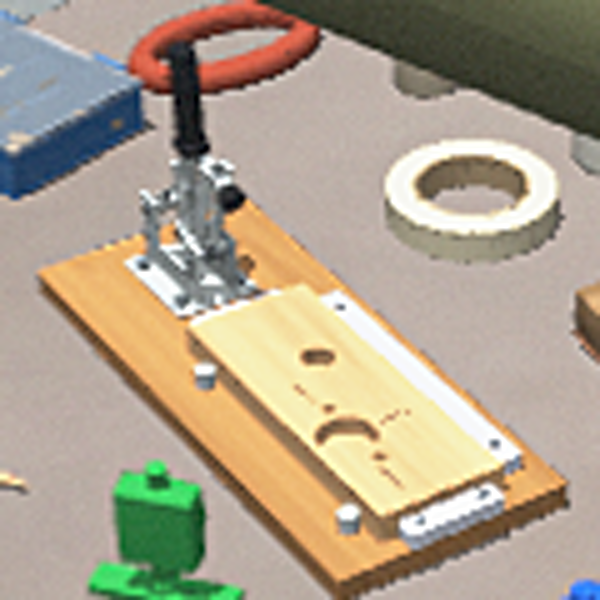

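The crop confirms it: a silver gauge in a dark wooden stand, with the bore ring at crop (511,240) between the pencil lines, and the clamp at the left end. Next I'll compute positions.

Run:
```python
from h import *
t=load('top'); s=load('scene')
def nat(p,x,y,k): return (np.array(p,float)+.5)/k-.5+[x,y]
def fit(P):  # rectangle corner order: +x+y, +x-y, -x-y, -x+y
    c=P[:,:2].mean(0); v=(P[0]+P[3]-P[1]-P[2])[:2]/2; w=(P[0]+P[1]-P[2]-P[3])[:2]/2
    return c,np.linalg.norm(w),np.linalg.norm(v),np.degrees(np.arctan2(-v[0],v[1])),np.degrees(np.arctan2(w[1],w[0]))
np.set_printoptions(precision=4,suppress=True)
T=lambda p,z:px2w(t,nat(p,165,180,5),z); S=lambda p,z:px2w(s,nat(p,190,145,5),z)
print('nest top',fit(T([(83,48),(667,108),(643,360),(43,298)],.018)))
P=S([(235,203),(567,490),(338,590),(38,272)],.018);print('nest sc (+x+y approx)',P)
print('strip top',fit(T([(279,121),(642,155),(630,294),(264,257)],.037)))
print('strip sc',fit(S([(310,285),(508,462),(378,520),(188,325)],.037)))
print('bore',T([(511,240)],.037),S([(348,430)],.037))
print('dowels',T([(465,226),(557,236)],.037),S([(328,408),(379,456)],.037))
T2=lambda p,z:px2w(t,nat(np.array(p)-[0,405],325,173,4),z)
S2=lambda p,z:px2w(s,nat(np.array(p)-[250,405],320,225,4),z)
print('stand',fit(T2([(25,483),(165,430),(197,503),(57,557)],.032)))
print('cap',T2([(130,460)],.118),S2([(377,453)],.118))
print('case top sc',S2([(345,451),(408,467)],.106))
print('footL top',T2([(53,495),(63,521)],.040))
print('handle tip(top) ',T([(105,115)],.2))
```

```text
nest top (array([0.5266, 0.0338]), np.float64(0.1490672405993328), np.float64(0.34691741943284776), np.float64(-11.999434021960573), np.float64(-11.811930517318917))
nest sc (+x+y approx) [[ 0.6234  0.1878  0.018 ]
 [ 0.554  -0.1578  0.018 ]
 [ 0.4092 -0.1274  0.018 ]
 [ 0.4867  0.2172  0.018 ]]
strip top (array([ 0.5144, -0.0222]), np.float64(0.07993985534456782), np.float64(0.2090508857210035), np.float64(-11.684075266085236), np.float64(-10.764720137291112))
strip sc (array([ 0.5127, -0.0246]), np.float64(0.08289083815080907), np.float64(0.20801509969668658), np.float64(-12.609773940477613), np.float64(-12.927292699913277))
bore [[ 0.4915 -0.053   0.037 ]] [[ 0.4914 -0.0512  0.037 ]]
dowels [[ 0.5023 -0.0278  0.037 ]
 [ 0.491  -0.0792  0.037 ]] [[ 0.4977 -0.0288  0.037 ]
 [ 0.487  -0.0799  0.037 ]]
stand (array([ 0.5628, -0.3096]), np.float64(0.05898970852405792), np.float64(0.11094788632244297), np.float64(15.162173840185567), np.float64(14.907456267223035))
cap [[ 0.5636 -0.3067  0.118 ]] [[ 0.5605 -0.3095  0.118 ]]
case top sc [[ 0.5609 -0.285   0.106 ]
 [ 0.5755 -0.3235  0.106 ]]
footL top [[ 0.5637 -0.2659  0.04  ]
 [ 0.5439 -0.2704  0.04  ]]
handle tip(top)  [[0.5458 0.135  0.2   ]]
```

```bash
cat >> h.py <<'E'
YN=np.radians(-12.); NO=np.array([0.5235,0.0325])-.012*np.array([-np.sin(YN),np.cos(YN)])
def nest(x,y,z):
    c,s=np.cos(YN),np.sin(YN); return [NO[0]+c*x-s*y,NO[1]+s*x+c*y,z]
def down(a): return [np.cos(a/2),np.sin(a/2),0.,0.]   # tool x at world angle a
G=np.array([(118,155),(139,158),(157,155),(172,147),(183,132),(192,113),(196,95),(199,79)])/1e3
TH=np.radians([0,15,28,41,54,68,79,90])
def push(i,a=.005,off=.009):
    th=TH[i]; p=G[i]+off*np.array([-np.cos(th),np.sin(th)])+a*np.array([np.sin(th),np.cos(th)])
    return nest(0,p[0]-.0095*np.cos(th)**.5 if i<7 else p[0],p[1])
E
python3 - <<'E'
from h import *
print(NO)
for a in(YN+np.pi/2,YN-np.pi/2,YN):
    for p in(nest(0,.075,.3),nest(0,.075,.16),push(3),push(7)):
        q=ctrl.solve_ik(p,down(a)); print(np.round(p,3),None if q is None else np.round(q,2))
E
```

```text
[0.52100506 0.02076223]
[0.537 0.094 0.3  ] [ 0.03  0.08 -0.27  1.58  0.02  1.48 -0.45]
[0.537 0.094 0.16 ] [ 0.7   0.29 -1.05  1.77  0.26  1.24 -0.64]
[0.554 0.177 0.157] [ 0.56  0.44 -1.14  1.68  0.42  1.29 -0.88]
[0.563 0.22  0.088] [ 0.47  0.63 -1.19  1.69  0.62  1.25 -1.07]
[0.537 0.094 0.3  ] [ 0.82  0.21 -1.19  1.56  0.2   1.5   2.56]
[0.537 0.094 0.16 ] [ 0.78  0.34 -1.17  1.77  0.33  1.26  2.45]
[0.554 0.177 0.157] [ 0.58  0.46 -1.18  1.68  0.44  1.3   2.25]
[0.563 0.22  0.088] [ 0.47  0.63 -1.18  1.69  0.61  1.24  2.08]
[0.537 0.094 0.3  ] [ 0.04  0.08 -0.28  1.58  0.02  1.48 -2.02]
[0.537 0.094 0.16 ] [ 0.66  0.27 -1.    1.77  0.24  1.23 -2.19]
[0.554 0.177 0.157] [ 0.49  0.39 -1.03  1.68  0.35  1.27 -2.4 ]
[0.563 0.22  0.088] [ 0.37  0.53 -1.01  1.7   0.48  1.19 -2.54]
```

Run:
```python
from h import *
np.set_printoptions(precision=3,suppress=True)
q=down(YN+np.pi/2)
p=ctrl.current_position(); ctrl.move_linear([p[0]+.1,p[1]+.1,.32],velocity=.3)
ctrl.clamp()
ctrl.move_ptp(nest(0,.070,.30),q); print(ctrl.current_t(),ctrl.current_finger_gap(),ctrl.current_wrist_force())
ctrl.move_linear(nest(0,.070,.162),velocity=.2); print(ctrl.current_t(),ctrl.current_wrist_force())
for i in range(0,4):
    ctrl.move_linear(push(i),velocity=.08); print(i,ctrl.current_t(),ctrl.current_position(),ctrl.current_wrist_force())
c=snap('scene'); d=snap('top')
a=cv2.resize(c['pixels'][60:300,150:400],None,fx=2,fy=2); b=cv2.resize(d['pixels'][160:280,150:300],None,fx=2,fy=2)
o=np.zeros((480,800,3),np.uint8); o[:480,:500]=a;o[:240,500:800]=b;cv2.imwrite('pics/p1.png',o)
```

```text
4.6667 0.004327317627945139 [ 0.267 -0.802 -1.301]
5.5083 [0.54  0.188 0.892]
0 6.025 [0.542 0.118 0.16 ] [ 0.19  -0.092 -0.574]
1 6.4667 [0.546 0.141 0.165] [ 0.156  0.306 -0.007]
2 6.8667 [0.55  0.161 0.163] [-0.952  0.277  0.1  ]
3 7.2583 [0.554 0.178 0.156] [ 0.314 -0.599 -0.565]
```

View pics/p1.png

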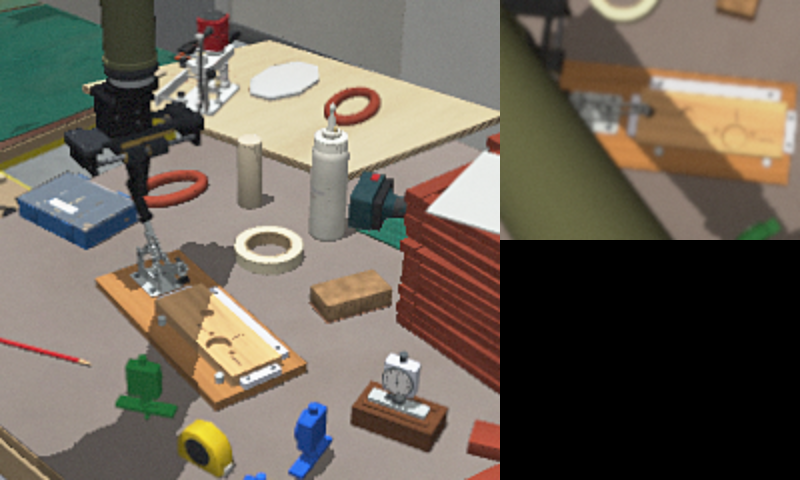

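The picture shows the fingers at (140,190) tilting the handle over at (150,220), and the arm starting to come down. I'll carry on, then press with force monitoring.

Run:
```python
from h import *
np.set_printoptions(precision=3,suppress=True)
for i in range(4,8):
    ctrl.move_linear(push(i),velocity=.06); print(i,ctrl.current_t(),ctrl.current_position(),ctrl.current_wrist_force())
z=ctrl.current_position()[2]
p=push(7)
for k in range(14):
    p[2]-=.0015; ctrl.move_linear(p,velocity=.03); f=ctrl.current_wrist_force(); print(ctrl.current_position()[2],f)
    if f[2]>25: break
ctrl.dwell(.3); print(ctrl.current_t(),ctrl.current_wrist_force())
c=snap('scene')
a=cv2.resize(c['pixels'][120:280,170:370],None,fx=4,fy=3.75);cv2.imwrite('pics/p2.png',a[:600,:800])
```

```text
4 7.85 [0.557 0.192 0.142] [-0.789  1.191  0.565]
5 8.3833 [0.56  0.204 0.123] [ 1.23  -0.409  0.134]
6 8.8667 [0.561 0.212 0.104] [-0.888  1.587  0.998]
7 9.3333 [0.564 0.22  0.088] [ 1.367 -0.642  2.329]
0.08719885950224929 [ 0.159 -0.878  4.602]
0.08625783569553014 [-1.215 -2.109  6.982]
0.08526659650926813 [-1.953 -1.755 11.137]
0.08413814975343369 [-3.039 -1.886 13.597]
0.08297227835768795 [-3.007 -1.608 14.245]
0.08174551703795625 [-3.136 -1.77  14.998]
0.08050604288462009 [-3.957 -0.607 16.639]
0.07923317956538409 [-3.733  0.385 17.533]
0.07791310496263348 [-3.726 -1.671 17.847]
0.0765746765574928 [-4.016 -0.4   18.584]
0.07520411445693327 [-4.07  -0.747 20.089]
0.07376543068533656 [-4.341 -0.158 18.382]
0.07232807867968521 [-3.493  1.099 18.066]
0.07079880113753305 [-3.26   0.696 19.337]
13.1333 [-2.841  0.85  17.45 ]
```

View pics/p2.png

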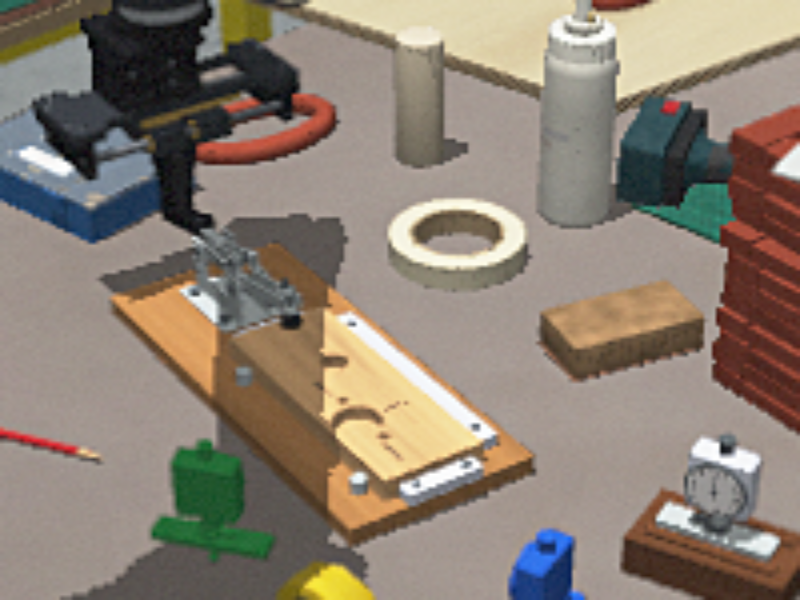

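The handle is down under the fingertip at (190,215) and the rubber tip is at (290,320), close to the strip. The finger is lower than I expected, so I'll lift off and check.

Run:
```python
from h import *
np.set_printoptions(precision=3,suppress=True)
c0=load('scene')['pixels'].copy()
p=ctrl.current_position()
for dz in(.005,.01,.02):
    ctrl.move_linear([p[0],p[1],p[2]+dz],velocity=.06); print(ctrl.current_position()[2],ctrl.current_wrist_force())
ctrl.move_linear([p[0],p[1],.25],velocity=.25); print(ctrl.current_t(),ctrl.current_wrist_force())
c=snap('scene'); im=cv2.resize(c['pixels'][140:220,180:270],None,fx=6,fy=6,interpolation=cv2.INTER_CUBIC)
im0=cv2.resize(c0[150:210,190:240],None,fx=5,fy=5,interpolation=cv2.INTER_CUBIC)
for y in(.171,.199,.227):
    u=(w2px(c,nest(0,y,.079))[0]-[180,140])*6; print(y,u); cv2.circle(im,tuple(int(v) for v in u),3,(0,0,255),-1)
    u=(w2px(c,nest(0,y,.079))[0]-[190,150])*5; cv2.circle(im0,tuple(int(v) for v in u),3,(0,0,255),-1)
o=np.zeros((480,800,3),np.uint8);o[:,:540]=im;o[:300,545:795]=im0;cv2.imwrite('pics/p3.png',o)
```

```text
0.0787074601598193 [-4.79  -4.529 17.116]
0.08298523649832147 [-2.88  -3.713 13.496]
0.09060794715372737 [ 0.167 -0.106 -0.826]
14.8417 [ 0.199  0.165 -0.372]
0.171 [236.365 221.195]
0.199 [210.178 197.401]
0.227 [184.631 174.183]
```

View pics/p3.png

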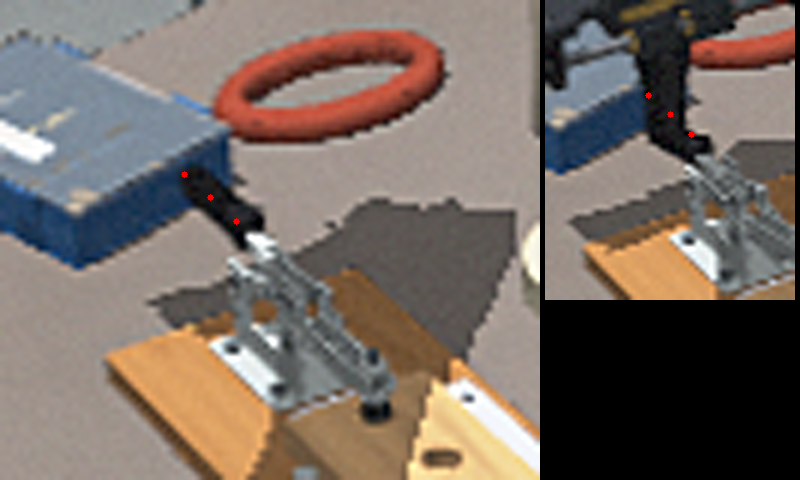

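The handle now lies level along the expected lock line (dots at (184,174) to (236,221)). The force plateau suggests the fingertips were wedged apart by the grip, so I'll press again with the tool turned 90° and both fingers in line along the grip.

Run:
```python
from h import *
np.set_printoptions(precision=3,suppress=True)
q=down(YN+np.pi)
ctrl.move_ptp(nest(0,.207,.16),q)
p=nest(0,.207,.098); ctrl.move_linear(p,velocity=.15); print(ctrl.current_t(),ctrl.current_wrist_force(),ctrl.current_joint_pos())
for k in range(14):
    p[2]-=.002; ctrl.move_linear(p,velocity=.03); f=ctrl.current_wrist_force(); print(ctrl.current_position()[2],f,ctrl.current_finger_gap())
    if f[2]>27: break
for k in range(5):
    p[2]+=.003; ctrl.move_linear(p,velocity=.04); print(ctrl.current_position()[2],ctrl.current_wrist_force()[2])
ctrl.move_linear(nest(0,.207,.26),velocity=.25);print(ctrl.current_t())
```

```text
16.725 [ 0.073  0.132 -0.274] [ 0.451  0.602 -1.158  1.681  0.579  1.248  0.527]
0.09681392637703656 [ 0.696  1.406 -0.149] 0.004749850400405819
0.09400754067928578 [-0.054 -0.472 -0.257] 0.005702317489126203
0.0917991310308752 [-0.505  0.807 -0.081] 0.004578422351075485
0.08981575958073514 [-0.329  0.263  0.006] 0.006900536532093192
0.08823874004523723 [0.314 0.058 1.392] 0.004970886202914671
0.08686693117077729 [-0.156  0.27   5.776] 0.004691328037954591
0.08552329367889681 [-0.984 -0.644  8.813] 0.007384653867038064
0.08406230563858158 [-1.606 -0.223 11.399] 0.004482160445280366
0.0824908905394543 [-1.86  -1.232 14.067] 0.008312030538954554
0.08083485387707473 [-2.516 -0.138 14.853] 0.0018789199651240143
0.07911642412413392 [-2.517  1.439 15.33 ] 0.00470229732937224
0.07736902528797782 [-2.516 -0.645 17.23 ] 0.0024196970295612135
0.0755609234245764 [-3.908  0.717 17.939] 0.0041040454114593386
0.0737085854687341 [-3.148  1.358 17.832] 0.005433024920048154
0.07671167836891042 17.924258739109963
0.07934251726128516 17.365594693576327
0.08186943992823702 14.778109021027435
0.08428049564718393 11.789344024947116
0.08632550958034992 7.520705737382269
22.325
```

The handle springs back to a top height of 88 mm, which matches the locked grip (79 + 9 mm), so the clamp is locked. Next I'll refine the gauge pose from the unobstructed scene view and check IK.

Run:
```python
from h import *
np.set_printoptions(precision=4,suppress=True)
s=load('scene')
S=lambda p,z:px2w(s,(np.array(p,float)+.5)/[4,3.75]-.5+[170,120],z)
print('cap',S([(728,436)],.118)); print('foot L,R ends top',S([(655,515),(672,503),(765,557),(780,540)],.040))
print('case top',S([(690,443),(755,460)],.106))
for o in(0,np.pi):
  for p,a in(([.562,-.309,.2],np.radians(15)),([.562,-.309,.062],np.radians(15)),([.4915,-.052,.12],YN),([.4915,-.052,.065],YN)):
    q=ctrl.solve_ik(p,down(a+o)); print(None if q is None else q)
c=snap('scene'); d=snap('top')
a=cv2.resize(c['pixels'][150:270,190:320],None,fx=4,fy=4,interpolation=cv2.INTER_CUBIC)
b=cv2.resize(c['pixels'][225:285,320:390],None,fx=4,fy=4,interpolation=cv2.INTER_CUBIC)
o=np.zeros((480,800,3),np.uint8);o[:,:520]=a;o[:240,520:800]=b;cv2.imwrite('pics/p4.png',o)
```

```text
cap [[ 0.5632 -0.3082  0.118 ]]
foot L,R ends top [[ 0.5437 -0.2717  0.04  ]
 [ 0.5613 -0.2716  0.04  ]
 [ 0.558  -0.3497  0.04  ]
 [ 0.5786 -0.3462  0.04  ]]
case top [[ 0.5534 -0.2869  0.106 ]
 [ 0.5672 -0.3274  0.106 ]]
[ 1.0839  0.4281 -0.8242  1.4829  0.3163  1.3684 -1.0677]
[ 1.0156  0.5275 -0.7219  1.6294  0.3769  1.1288 -1.1115]
[-0.7745  0.0752  0.8664  1.9831 -0.064   1.1106 -1.6613]
[-0.7533  0.1747  0.8736  2.0361 -0.1592  0.9984 -1.5808]
[ 1.32    0.6322 -1.2624  1.4756  0.6016  1.4688  1.8881]
[ 1.2647  0.7199 -1.1279  1.6212  0.68    1.245   1.836 ]
[ 1.2613  0.3222 -1.356   1.9249  0.343   1.1677  1.1387]
[ 1.159   0.3968 -1.2605  1.9788  0.4312  1.0766  1.0693]
```

View pics/p4.png

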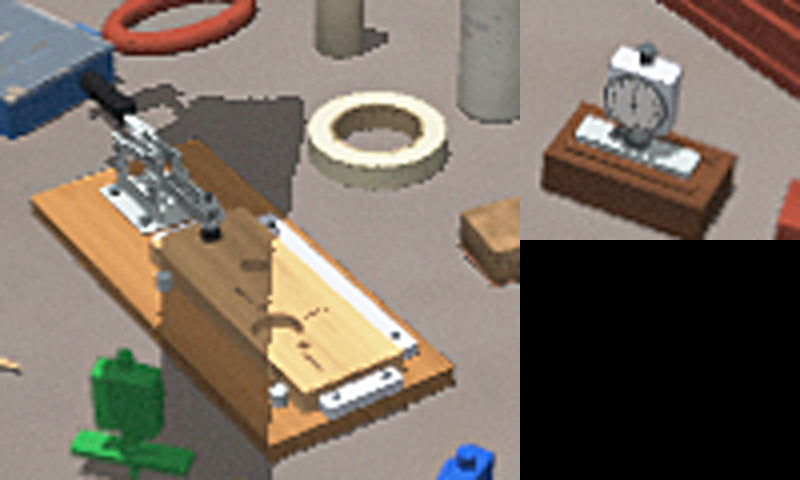

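The rubber tip rests on the strip at (208,237) and the handle is level at (105,95). Now I'll grasp the gauge.

Run:
```python
from h import *
np.set_printoptions(precision=3,suppress=True)
g=[.562,-.309]; q=down(np.radians(15))
ctrl.ungrasp(); ctrl.move_ptp([*g,.20],q)
ctrl.move_linear([*g,.062],velocity=.12); print(ctrl.current_t(),ctrl.current_wrist_force())
f0=ctrl.current_wrist_force()
ctrl.clamp(); print(ctrl.current_finger_gap()*87,ctrl.current_gripper_force(),ctrl.current_wrist_force(),ctrl.current_position())
ctrl.move_linear([*g,.16],velocity=.1); print(ctrl.current_t(),ctrl.current_finger_gap()*87,ctrl.current_gripper_force(),ctrl.current_wrist_force(),ctrl.current_position())
c=snap('scene'); d=snap('top')
a=cv2.resize(c['pixels'][120:320,180:420],None,fx=3,fy=3,interpolation=cv2.INTER_CUBIC);cv2.imwrite('pics/p5.png',a)
for o in(0,):
  for z in(.16,.068): print(ctrl.solve_ik([.4915,-.052,z],down(YN)),ctrl.current_joint_pos())
```

```text
27.175 [0.011 0.636 0.201]
43.43631216423434 29.965878906659782 [-0.679 -0.027  0.613] [ 0.562 -0.309  0.062]
29.1 43.657880271179664 29.964721924625337 [-0.059 -0.526 -2.255] [ 0.561 -0.309  0.159]
[ 0.965  0.098 -0.948  1.884  0.086  1.201 -1.792] [ 1.079  0.456 -0.813  1.534  0.338  1.299 -1.084]
[ 0.895  0.234 -0.916  1.982  0.217  1.026 -1.902] [ 1.079  0.456 -0.813  1.534  0.338  1.299 -1.084]
```

View pics/p5.png

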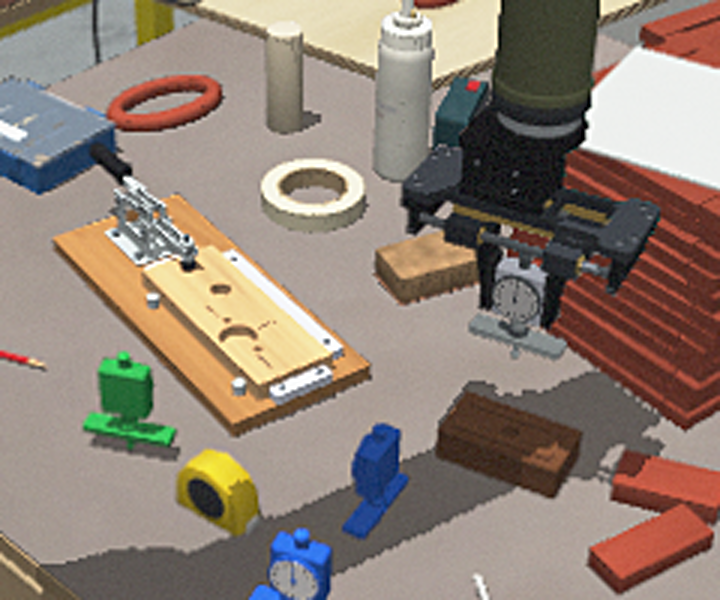

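The gauge is held upright and clear of the stand, with its plunger tip at (514,355), and the clamp is still down. I'll measure the tip offset from the TCP.

Run:
```python
from h import *
np.set_printoptions(precision=4,suppress=True)
s=load('scene')
S=lambda p,z:px2w(s,(np.array(p,float)+.5)/3-.5+[180,120],z)
print('tip',S([(514,356)],.111),'foot top near/far',S([(469,326),(482,313),(550,357),(565,342)],.137),S([(238,336)],.037))
import itertools
d=load('top');print('tcp',ctrl.current_position())
```

```text
tip [[ 0.5618 -0.308   0.111 ]] foot top near/far [[ 0.5401 -0.2754  0.137 ]
 [ 0.5615 -0.272   0.137 ]
 [ 0.5534 -0.3484  0.137 ]
 [ 0.5777 -0.3455  0.137 ]] [[ 0.4877 -0.0542  0.037 ]]
tcp [ 0.5615 -0.3088  0.159 ]
```

Run:
```python
from h import *
np.set_printoptions(precision=4,suppress=True)
b=[.4905,-.053]; q=down(YN)
ctrl.move_ptp([*b,.16],q); ctrl.dwell(.2)
F=lambda n=5: np.mean([(ctrl.current_wrist_force(),ctrl.dwell(.03))[0] for _ in range(n)],axis=0)
f0=F(); print(ctrl.current_t(),f0,ctrl.current_position())
p=[*b,.078]; ctrl.move_linear(p,velocity=.1); print(F()-f0,ctrl.current_position())
for k in range(24):
    p[2]-=.001; ctrl.move_linear(p,velocity=.02); f=F(3)-f0; print(ctrl.current_position()[2],f)
    if f[2]>6: break
print(ctrl.current_t(),ctrl.current_moment())
c=snap('scene'); d=snap('top')
a=cv2.resize(c['pixels'][120:320,180:420],None,fx=3,fy=3,interpolation=cv2.INTER_CUBIC);cv2.imwrite('pics/p6.png',a)
```

```text
30.6 [ 0.0053  0.2624 -2.0629] [ 0.4907 -0.0534  0.1599]
[ 0.065  -0.7018 -0.2096] [ 0.4911 -0.0531  0.0787]
0.07705730332197414 [ 0.3688 -0.1167  0.3044]
0.07599009388598246 [-0.2381 -0.3009  0.248 ]
0.07498254952942122 [ 0.1716 -0.3067  0.1756]
0.07398139729349959 [ 0.3358 -0.879   0.4378]
0.07297986598561182 [ 0.1154 -0.1405  0.6924]
0.07209801135027494 [-0.3931 -1.0778  0.7173]
0.07105601312250298 [ 0.4703 -0.0084  1.3733]
0.07002193385704278 [ 1.1096 -0.1091  0.6765]
0.06898614698600214 [ 0.426  -0.088   1.4025]
0.06798664460242268 [-0.102   0.0306  1.314 ]
0.06699830737204765 [ 0.3253 -0.0631  1.9094]
0.0668971995349898 [-3.2787 -0.4212  9.796 ]
35.9333 [0.1989 0.7248 0.0959]
```

View pics/p6.png

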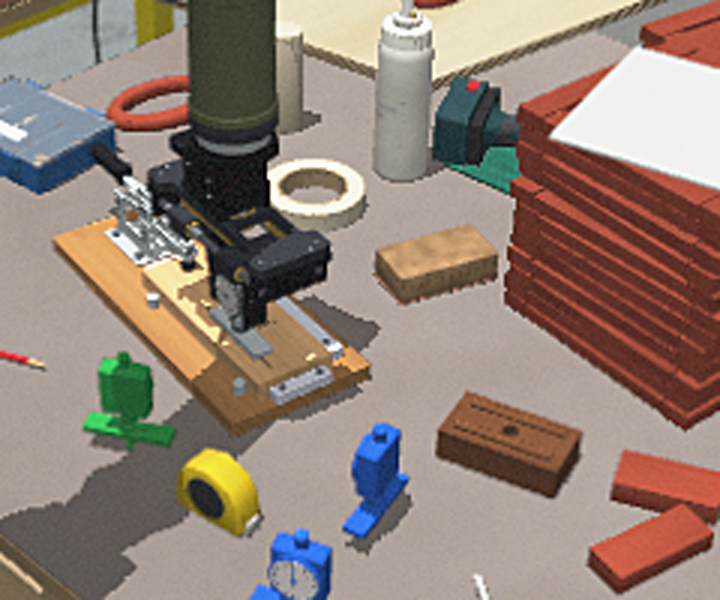

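Contact came at TCP z = 0.067, as predicted, and the plunger's spring force built up before it. The foot lies over the bore along the strip at (240,332), and the handle is still down at (110,160).

Run:
```python
from h import *
from scipy.spatial.transform import Rotation as Ro
ctrl.dwell(.5)
f=np.mean([(ctrl.current_wrist_force(),ctrl.dwell(.03))[0] for _ in range(8)],axis=0)
R_=Ro.from_quat(ctrl.current_tcp_rot()).as_matrix(); tilt=np.arccos(-R_[2,2])
print(f-[0,.26,-2.06],tilt,ctrl.current_position(),ctrl.current_gripper_force(),ctrl.current_t())
if 5<f[2]+2.06<13 and tilt<.02: print(ctrl.hand_in())
```

```text
[-2.85509066 -0.55294854  9.94765939] 0.0007019131977029323 [ 0.49060219 -0.05302343  0.06690016] 29.956997651606798 36.8
the job is handed in; nothing more can be done
None
```

I locked the clamp and handed the job in at 36.8 s of the 67 s limit, with the gauge still gripped upright on the strip over the hinge bore and pressing with about 10 N. I confirmed the lock only from the handle's height and the pictures, and the verdict was not shown to me.

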